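Shut up the charcoal block case

ROBOT

A 6-joint arm with a two-finger parallel gripper is mounted at the origin on a cart in front of the work surface, level with it; the furniture and walls round the work are solid. World frame = base frame: x ahead of the robot, y to its left, z up, the work surface at z = 0. Lengths are in m, angles in degrees, forces in N, time in s.
With the tool pointing down it reaches from about 0.35 to 0.875 m from the base axis. Payload 4.2 kg.
Tool frame: the origin (TCP) lies midway between the tips of the shut fingers; the grasp point (between the pads) lies 19 mm behind it (r.pinch_z is the distance from the TCP to the grasp point, in m); z points along the fingers, y is the line along which they close (so a half turn about z gives the same grasp; the last joint's range is limited). The gripper opens to 87 mm and grips with 3 to 60 N. Pads are 19 mm wide; open, the fingers measure 117 mm over their backs; the gripper's body (75 mm by 190 mm) begins 51 mm behind the grasp point.
Start: joints at [86.494, 22.042, 0.453, 0, -68.411, -14.817], TCP at [0.196, 0.593, 0.223] pointing down, gripper open.
Joint ranges: [-179.83, 179.83], [-69.29, 118.12], [-61.27, 80.66], [-181.25, 117.63], [-171.15, -9.14], [-177.46, 177.46]. Speed limits (degrees/s): [159.86, 159.86, 180, 180, 180, 180].

INTERFACE

Orientations are given as a 3x3 rotation matrix whose columns are the frame's x, y, z axes.
In Python, from station import r, imaging, models gives the robot as it stands. The module is installed in compiled form; this text tells all that it offers.
- The arm moves only by the tool apply_moves, never from a script. Its argument "moves" is a list of rows, each a list of 2 entries, a list of its own where there are three numbers: the shift along the tool's x, y, z in m, then the turn about the tool's z in degrees. A call has 1 to 5 rows; each row shifts and turns the commanded pose from where the row before left it, along the tool's axes as they then stand; what a row does not reach is not made up. A row lasts 1/12 s, in which the tool goes at most 41.7 mm and 7.16 degrees, less where a joint would pass 70% of its speed; a pose out of reach is approached as far as the arm can. A call is refused whole if a number of a shift passes 0.0417 or a number of a turn 7.16, either way. A call with a gripper value outside its range is refused whole. "hand" is the finger opening in m, from 0 to 0.087, set as the call begins (left out, the last holds). The fingers move at their own pace and stop on an object; the grip force is fixed at half the most. Time passes only in rows, so rows that do not move let the fingers close. It gives the time, the measured TCP pose, the force, the opening and the grip force at its end, in the units of the state.
- r.sense(): the state, without advancing time (a new reading comes with each control period).
- imaging.capture(name): name is "side" or "top"; returns a dict with "frame" (400x640x3 uint8, blue, green, red), "intrinsics" (3x3 intrinsics, pixels), "dist" ([k1, k2, p1, p2, k3] as OpenCV has them; the pictures are not rectified), "eye" and "orientation" of the camera in the world. Camera axes: x right, y down, z forward; pixel columns grow to the right and rows downward; lengths in m; the calibration is good to about 2 mm. A picture is of the moment at which its call begins. There is no depth.
- r.finish_job(): hands the job in; it is judged then, once.
Trained networks look in a picture, given as the dict that the camera call returned (one of the last four; its "shot" number tells which), for a name from the list of things; names that differ only in an ending like _2 or _b are one class to them, and where a whole thing is asked for, a point or a joint stands for the part that bears it (a point fixed in the world has none). Each returns a list of dicts, best first, with "confidence" (0 to 1); they miss things now and then, are a little off and sometimes report something else, mostly with a low value. They report only what shows in the picture. A call takes as long as a camera call. They do not tell look-alikes from the thing itself.
- models.cut_out(picture, target): "region" (400x640 bool, what is visible of it) and "extent" ([left, top, width, height] as shares, 0 to 1, of the picture: columns of its width, rows of its height, round what is visible of it).
- models.place_of(picture, target): "at" ([column, row] as shares, 0 to 1, of the picture: columns of its width, rows of its height: a listed point, or the origin of a listed thing).
The state is a dict: "time_s": time; "joints": joint angles; "joint_velocities": joint speeds; "effort": joint torques, N m; "tcp_pos": TCP position; "ee_rot": TCP orientation; "wrist_force": force on the tool from outside, world axes, zero at the start; "moment": the same for the moment, N m; "gripper_width": opening from 0.0 (shut) to 1.0 (fully open); "gripper_force": force on a finger pad.
Only numpy, scipy, OpenCV 4.12 (cv2) and the standard library are available. Lean on these libraries where they do the work, as an engineer would, in place of code of your own. Each camera call takes 0.05 s, during which the arm holds its last target. There are 200 camera calls.

TASK

Put the charcoal soldering blocks away in their wooden case by pushing with the fingertips: gently push the block that has ridden up on the edge of its well until it drops in and lies flat, then slide the lid fully home, and last swing the small brass catch all the way across behind the lid's batten. The charcoal is brittle: do not press hard on it and do not pick it up, and leave the other block and the things lying round the case alone.

Things in the scene. Friction and masses are not known exactly. Their poses are not given: they have to be found in the camera images.
- case: wooden case fixed to the bench, 256 x 160 x 49.5 mm; origin: centre of underside; +x = the way the lid opens, +y = away from robot. Side rails 10 mm thick (outer faces y = +-80), tops 49.5 up. Closed end at x = -128. Insert with flat top 30 mm up; wells 52 (x) x 80 (y) mm, y = -24 to 56, floor 8 mm up; bare land for a fingertip from near rail (y = -70) to wells (y = -24)
- well (a point): centre of the floor of the well where the raised block belongs, 8 mm above the bench (case frame x = -76, y = 16 mm)
- charcoal_proud: black charcoal block that has ridden up, 44 x 72 x 27 mm, 0.06 kg; origin: centre of underside; its y = long way, along case y. Its -y (near) end overhangs the near edge of its well by about 8 mm, 33 mm up; it leans 0.35 rad and blocks the lid. Pushed some 10 to 15 mm towards case +y it drops; seated it lies flat on the well floor, 4 mm play each way, top 35 mm up
- charcoal_seated: the other charcoal block, 44 x 68 x 25 mm, lying flat in the next well (case frame x = -8, y = 16 mm); origin at the centre of its underside; stays as it is
- lid (a joint): how far the lid is open, m: 0 = fully home against the closed end, up to 0.17; slides along case x, about 2 N friction, stays where left. Plywood, 245 x 144 x 6 mm, top 44 mm above the bench
- batten (a point): top centre of the thumb batten on the lid: dark wooden bar 14 mm along case x, 80 along y, 44 to 58 mm above the bench. With the lid home it is at case x = 50 mm, y = 0; push its +x face towards case -x to shut the lid
- catch (a joint): angle of the brass catch, rad: 0 = along the near rail, pointing to case +x; 1.571 = all the way across (stop), pointing to case +y over the lid, just behind (+x side of) the batten. Turns counterclockwise from above; stays where left (0.03 N m friction). Across, it blocks the batten, so the lid must be home first
- catch_knob (a point): top centre of the upright knob on the catch, 10 mm diameter, 57 to 73 mm above the bench, 46 mm from the catch's upright pivot on the near rail (case x = 66, y = -75 mm). Catch arm 12 mm wide, 52 to 58 mm above the bench, ends 8 mm past the knob
- tongs: copper tongs 191 mm long lying on the bench beyond the case; bystander
- pliers: flat-nose pliers 120 mm long lying to the right; bystander
- tin: flat round tin, 44 mm across, 20 mm high, lying near right on the bench; bystander
- goggles: tinted safety glasses, 157 x 137 x 42 mm, at the right; bystander
Things that resemble listed ones, but are neither listed nor needed, are in the scene too. What is shaped like the charcoal_seated but green or turquoise is not meant.

How it is judged:
By the outcome, as a careful person would: the job done as asked, in the order asked, and still so for the second after the job is handed in, with the robot touching nothing.
It also fails if it takes over 58 s, if anything falls off the work surface, if the arm or the gripper's body presses on something with over 40 N, if the wrist force passes 120 N, or if a joint passes its speed limit or range.

## Working session

There is one attempt and no reset: what is moved stays moved. The work goes in short steps, Python scripts to look and compute and a tool call to move; the robot and the scene stay as the last step left them, time stands still between calls to the robot, and variables do not carry over. Pictures are saved under pics/ and viewed, at most 10 in all, crops included, and the job is handed in when it is done.

Besides the shell and the picture viewer there is one more tool, called by a JSON object that holds its "name" and its "arguments". apply_moves: Moves the arm, as the interface text tells. Its arguments: {"type":"object","properties":{"moves":{"type":"array"},"hand":{"type":"number"}},"required":["moves"]}

```bash
mkdir -p pics; cat > h.py <<'E'
import numpy as np, cv2
from station import r, imaging, models
def ray(p,u,v):
    q=cv2.undistortPoints(np.array([[[u,v]]],float),np.array(p["intrinsics"]),np.array(p["dist"]))[0,0]
    d=np.array(p["orientation"])@np.array([q[0],q[1],1]); return np.array(p["eye"]),d/np.linalg.norm(d)
def atz(p,u,v,z):
    e,d=ray(p,u,v); return e+d*(z-e[2])/d[2]
def tri(rs):
    A=np.zeros((3,3));b=np.zeros(3)
    for e,d in rs:
        M=np.eye(3)-np.outer(d,d);A+=M;b+=M@e
    x=np.linalg.solve(A,b); return x,[float(np.linalg.norm((np.eye(3)-np.outer(d,d))@(x-e))) for e,d in rs]
def proj(p,X):
    R=np.array(p["orientation"]);t=-R.T@np.array(p["eye"])
    return cv2.projectPoints(np.atleast_2d(X).astype(float),cv2.Rodrigues(R.T)[0],t,np.array(p["intrinsics"]),np.array(p["dist"]))[0][:,0]
E
python3 - <<'E'
from h import *
s=r.sense(); print(np.round(s["tcp_pos"],4),np.round(s["ee_rot"],3).tolist(),s["time_s"],s["gripper_width"])
P={n:imaging.capture(n) for n in("side","top")}
for n,p in P.items():
    cv2.imwrite(f"pics/{n}0.png",p["frame"]); print(n,np.round(p["eye"],3),np.round(p["orientation"],2).tolist())
for t in["case","well","charcoal_proud","charcoal_seated","batten","catch_knob","lid"]:
    R=[]
    for n,p in P.items():
        for o in models.place_of(p,t)[:3] if t!="lid" else []:
            u,v=o["at"][0]*640,o["at"][1]*400
            print(t,n,round(o["confidence"],2),round(u,1),round(v,1),np.round(atz(p,u,v,0.03),3))
        o=models.place_of(p,t)
        if o: R.append(ray(p,o[0]["at"][0]*640,o[0]["at"][1]*400))
    if len(R)==2: x,e=tri(R);print("  tri",np.round(x,4),np.round(e,4))
E
```

```text
[0.1963 0.5928 0.2215] [[0.949, -0.315, -0.001], [-0.315, -0.949, -0.002], [0.0, 0.002, -1.0]] 0.0 0.9982484755849239
side [ 0.515 -1.053  0.533] [[1.0, -0.05, 0.05], [-0.06, -0.5, 0.86], [-0.02, -0.86, -0.5]]
top [ 0.411 -0.306  1.214] [[-0.02, -0.99, 0.12], [-1.0, 0.02, 0.01], [-0.01, -0.12, -0.99]]
case side 0.65 312.3 188.2 [ 0.532 -0.124  0.03 ]
case top 0.71 227.0 215.9 [ 0.53  -0.067  0.03 ]
  tri [ 0.5335 -0.0599 -0.0047] [0.0001 0.0001]
well side 0.67 323.8 177.2 [ 0.57  -0.058  0.03 ]
well top 0.62 198.6 200.5 [0.569 0.002 0.03 ]
  tri [ 0.5733  0.0106 -0.0045] [0. 0.]
charcoal_proud side 0.51 320.4 170.9 [ 0.562 -0.013  0.03 ]
charcoal_proud side 0.44 314.3 188.4 [ 0.538 -0.126  0.03 ]
charcoal_proud side 0.33 300.1 206.6 [ 0.496 -0.222  0.03 ]
charcoal_proud top 0.62 196.9 206.6 [0.554 0.006 0.03 ]
charcoal_proud top 0.62 200.2 200.3 [ 0.569 -0.002  0.03 ]
charcoal_proud top 0.3 230.4 215.6 [ 0.531 -0.075  0.03 ]
  tri [0.5591 0.0086 0.019 ] [0.0037 0.0037]
charcoal_seated side 0.88 368.6 255.5 [ 0.641 -0.439  0.03 ]
charcoal_seated side 0.67 300.7 266.4 [ 0.495 -0.462  0.03 ]
charcoal_seated side 0.48 319.7 182.7 [ 0.555 -0.092  0.03 ]
charcoal_seated top 0.84 379.4 229.1 [ 0.49  -0.428  0.03 ]
charcoal_seated top 0.61 369.7 168.7 [ 0.635 -0.41   0.03 ]
charcoal_seated top 0.55 227.7 205.1 [ 0.556 -0.069  0.03 ]
  tri [ 0.5646 -0.4388  0.0325] [0.0754 0.0754]
batten side 0.67 298.9 205.7 [ 0.493 -0.217  0.03 ]
batten top 0.61 308.4 230.4 [ 0.491 -0.26   0.03 ]
  tri [ 0.4918 -0.2611  0.0562] [0.0026 0.0026]
catch_knob side 0.49 326.7 175.7 [ 0.579 -0.048  0.03 ]
catch_knob side 0.43 284.4 184.1 [ 0.452 -0.09   0.03 ]Traceback (most recent call last):
  File "<stdin>", line 12, in <module>
ValueError: it knows: batten, case, catch_knob, charcoal_proud, charcoal_seated, goggles, pliers, tin, tongs, well
```

View pics/top0.png

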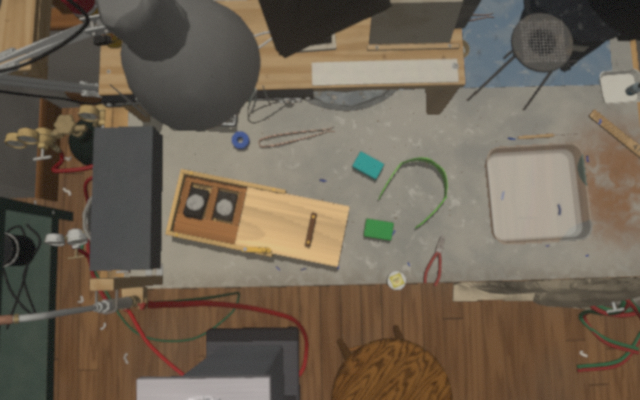

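View pics/side0.png

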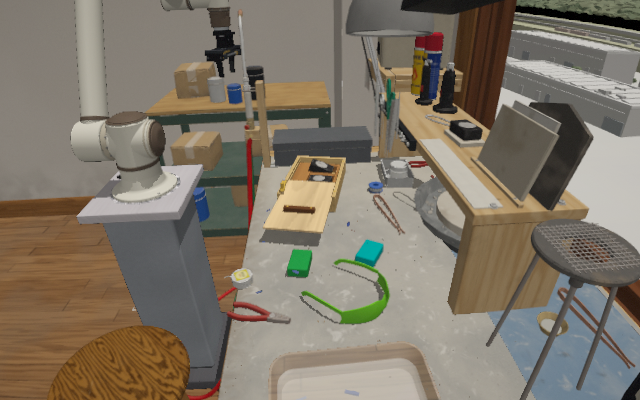

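Top view: the case has its closed end at left (about 170–182, 172–235). Its axis runs to the right, the batten is at (310,230), the catch lies near (258,250), and the proud block at (197,205). The side view shows the same case with its open end nearer the camera and the batten at (299,209). A lamp shade hangs beyond the case and a dark box stands past its closed end. I'll enlarge both for accurate corners.

```bash
python3 - <<'E'
import cv2,numpy as np
def crop(n,x,y,w,h,k):
    a=cv2.imread(f"pics/{n}0.png")[y:y+h,x:x+w]; a=cv2.resize(a,None,fx=k,fy=k,interpolation=cv2.INTER_CUBIC)
    for i in range(0,w,20): cv2.putText(a,str(x+i),(i*k,8),0,.3,(0,0,255),1); cv2.line(a,(i*k,0),(i*k,h*k),(0,0,255),1) if 0 else cv2.line(a,(i*k,10),(i*k,16),(0,0,255),1)
    for i in range(0,h,10): cv2.putText(a,str(y+i),(0,i*k+3),0,.3,(0,0,255),1)
    return a
cv2.imwrite("pics/c_top.png",crop("top",160,160,200,116,4))
cv2.imwrite("pics/c_side.png",crop("side",255,145,100,98,6))
E
```

```text
(no output)
```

View pics/c_top.png

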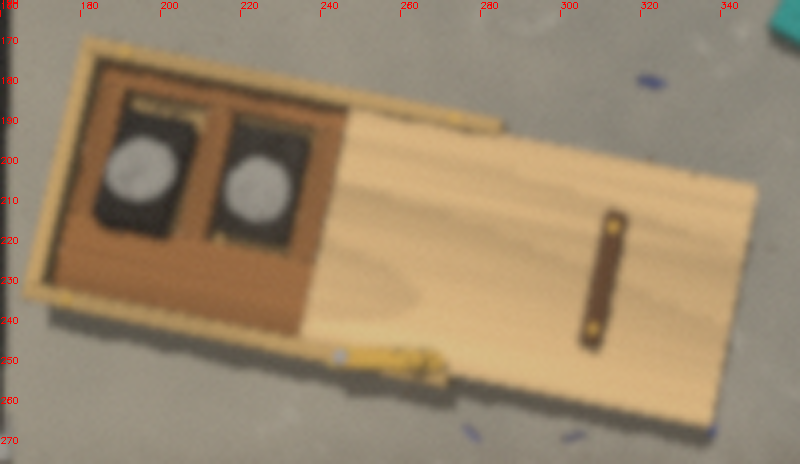

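View pics/c_side.png

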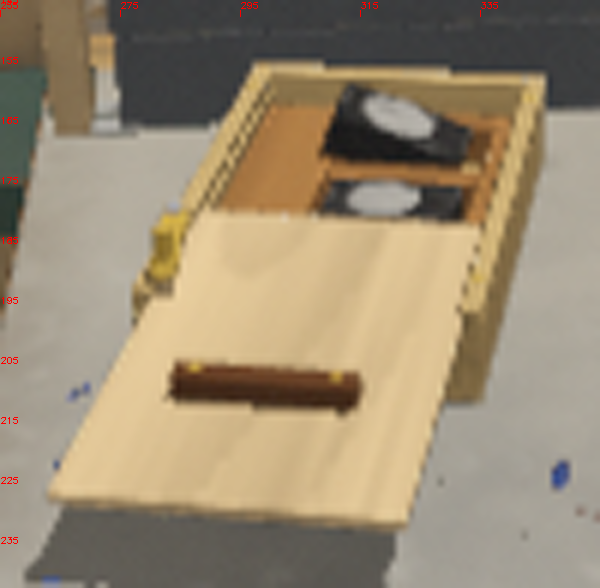

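The crops show, in full-image pixels:
- **Top view:** closed-end corners at (181,169) and (166,234), far rail end at (286,190), batten centre at (311,230), catch knob near (268,249).
- **Side view:** closed-end corners at (346,158) and (298,155), far rail end near (336,196).

Next I fit the case pose to these.

```bash
cat > fit.py <<'E'
from h import *
from scipy.optimize import least_squares
def T(q,X):
    x,y,z,a=q; c,s=np.cos(a),np.sin(a); X=np.atleast_2d(X)
    return X@np.array([[c,s,0],[-s,c,0],[0,0,1]])+[x,y,z]
E
python3 - <<'E'
from fit import *
P={n:imaging.capture(n) for n in("side","top")}
tp=lambda a,b:(160+(a+.5)/4-.5,160+(b+.5)/4-.5)
sd=lambda a,b:(255+(a+.5)/6-.5,145+(b+.5)/6-.5)
H=.0495
obs=[("top",(-.128,.08,H),tp(85,37)),("top",(-.128,-.08,H),tp(25,297)),("top",(.128,.08,H),tp(504,120)),
("side",(-.128,.08,H),sd(546,76)),("side",(-.128,-.08,H),sd(256,63)),("side",(.128,.08,H),sd(487,306)),("side",(.128,.08,0),sd(482,402))]
lo=lambda d:[("top",(.05+d+i*.007,j*.04,.058),tp(*p)) for i,j,p in[(-1,1,(606,211)),(1,1,(628,214)),(1,-1,(602,351)),(-1,-1,(580,346))]]+[("top",(.1165+d,.072,.044),tp(757,186)),("top",(.1165+d,-.072,.044),tp(711,430)),
 ("side",(.1165+d,.072,.044),sd(408,522)),("side",(.1165+d,-.072,.044),sd(50,495))]
# lid end +x offset e free
def f(v):
    q=v[:4];d,e=v[4:]; R=[]
    for n,X,uv in obs: R+=list(proj(P[n],T(q,X))[0]-uv)
    for n,X,uv in lo(d):
        X=(X[0]+(e if X[2]==.044 else 0),X[1],X[2]); R+=list(proj(P[n],T(q,X))[0]-uv)
    return np.array(R)
s=least_squares(f,[.535,-.06,0,-1.7,.15,0],loss="soft_l1")
print(np.round(s.x,4),np.degrees(s.x[3]));print(np.round(f(s.x).reshape(-1,2),1).tolist())
q=s.x[:4].copy();np.save("q.npy",s.x)
# catch knob predicted
print("knob pred",proj(P["top"],T(q,(.112,-.075,.073))),proj(P["side"],T(q,(.112,-.075,.073))))
for nm in ("catch_knob","well","charcoal_proud"):
  R=[[(round(o["at"][0]*640,1),round(o["at"][1]*400,1),round(o["confidence"],2)) for o in models.place_of(P[n],nm)] for n in P];print(nm,R)
print("well",T(q,(-.076,.016,.008)),proj(P["top"],T(q,(-.076,.016,.008))))
# block corners lean: bottom near end at y=-.032,z=.033
L=.35;c,sn=np.cos(L),np.sin(L)
for nm,pt in [("near_top",(-.076,-.032+.027*sn,.033+.027*c)),("near_bot",(-.076,-.032,.033)),("far_top",(-.076,-.032+.072*c+.027*sn,.033-.072*sn+.027*c))]:
    for w in(-.022,.022):
        X=T(q,(pt[0]+w,pt[1],pt[2])); print(nm,w,np.round(X,3),np.round(proj(P["top"],X)[0],1),np.round(proj(P["side"],X)[0],1))
E
```

```text
[ 5.3830e-01 -6.6400e-02 -1.2000e-03 -1.7968e+00  1.5560e-01  1.0500e-02] -102.94695383556336
[[-0.1, -0.6], [-1.0, 0.1], [-0.1, -0.2], [-0.7, 0.3], [-0.5, 0.1], [-1.6, 0.9], [-0.7, 0.7], [0.2, -0.8], [0.6, -0.4], [0.1, -0.8], [-0.4, -0.8], [0.4, -0.1], [-0.2, -0.7], [-1.1, -0.2], [-1.4, -0.5]]
knob pred [[263.55388484 252.54399959]] [[278.37067497 182.42472941]]
catch_knob [[(283.2, 184.3, 0.47)], [(262.2, 249.4, 0.65)]]
well [[(324.2, 174.2, 0.6), (239.7, 279.4, 0.44), (351.2, 295.7, 0.27)], [(199.1, 201.4, 0.61)]]
charcoal_proud [[(318.6, 172.0, 0.83), (313.8, 190.7, 0.63)], [(197.9, 201.9, 0.85)]]
well [[0.57088748 0.00407971 0.00676052]] [[200.05714314 200.84417263]]
near_top -0.022 [[0.538 0.034 0.057]] [181.7 212.4] [311.9 157.2]
near_top 0.022 [[ 0.528 -0.009  0.057]] [199.9 216.2] [309.3 162.9]
near_bot -0.022 [[0.529 0.036 0.032]] [183.9 217.3] [309.4 164.3]
near_bot 0.022 [[ 0.519 -0.007  0.032]] [201.7 221. ] [306.7 170.1]
far_top -0.022 [[0.604 0.019 0.032]] [191.3 186. ] [332.9 165.3]
far_top 0.022 [[ 0.594 -0.024  0.032]] [209.  189.6] [330.9 171.3]
```

The fit residuals are about 1 px, and the height offset is only 1 mm. Before moving I need to check the obstacles on the swing path: the dark box, the pole on the left and the lamp.

```bash
python3 - <<'E'
from fit import *
P={n:imaging.capture(n) for n in("side","top")}
a=P["side"]["frame"].copy();b=P["top"]["frame"].copy()
for k,(u,v,c) in enumerate([(240,15,(0,0,255)),(249,155,(0,255,0)),(262,85,(255,0,0)),(275,150,(255,0,255)),(372,146,(0,255,255)),(350,30,(255,255,0))]):
    e,d=ray(P["side"],u,v); pts=[]
    for z in np.arange(0,.95,.05):
        X=e+d*(z-e[2])/d[2] if abs(d[2])>.02 else e+d*z
        if X[1]<2 and (X-e)@d>0: pts.append((z,X))
    if u in(275,372): print(u,[(round(z,2),np.round(X[:2],2).tolist(),np.round(proj(P["top"],X)[0]).tolist()) for z,X in pts[:7]])
    cv2.circle(a,(u,v),2,c,-1)
    T=np.linspace(.6,2.2,33)
    uv=proj(P["top"],np.array([e+d*t for t in T]))
    for t,p in zip(T,uv):
        if 0<=p[0]<640 and 0<=p[1]<400: cv2.circle(b,(int(p[0]),int(p[1])),1,c,-1)
for u in(160,):
    print([(z,np.round(atz(P["top"],u,200,z)[:2],3).tolist()) for z in(0,.05,.1,.15,.2)])
A=cv2.resize(a[0:190,170:430],(780,570)); cv2.imwrite("pics/o_s.png",A)
B=cv2.resize(b[60:350,0:390],(780,580)); cv2.imwrite("pics/o_t.png",B)
E
```

```text
275 [(np.float64(0.0), [0.4, 0.25], [102.0, 271.0]), (np.float64(0.05), [0.41, 0.13], [143.0, 266.0]), (np.float64(0.1), [0.43, 0.0], [189.0, 261.0]), (np.float64(0.15), [0.44, -0.12], [240.0, 254.0]), (np.float64(0.2), [0.45, -0.24], [296.0, 247.0]), (np.float64(0.25), [0.46, -0.36], [357.0, 240.0]), (np.float64(0.3), [0.47, -0.48], [425.0, 231.0])]
372 [(np.float64(0.0), [0.77, 0.25], [107.0, 124.0]), (np.float64(0.05), [0.75, 0.12], [147.0, 127.0]), (np.float64(0.1), [0.72, 0.0], [191.0, 129.0]), (np.float64(0.15), [0.7, -0.12], [240.0, 133.0]), (np.float64(0.2), [0.68, -0.24], [294.0, 136.0]), (np.float64(0.25), [0.65, -0.36], [354.0, 140.0]), (np.float64(0.3), [0.63, -0.48], [421.0, 144.0])]
[(0, [0.576, 0.106]), (0.05, [0.57, 0.089]), (0.1, [0.563, 0.072]), (0.15, [0.556, 0.055]), (0.2, [0.549, 0.038])]
```

View pics/o_s.png

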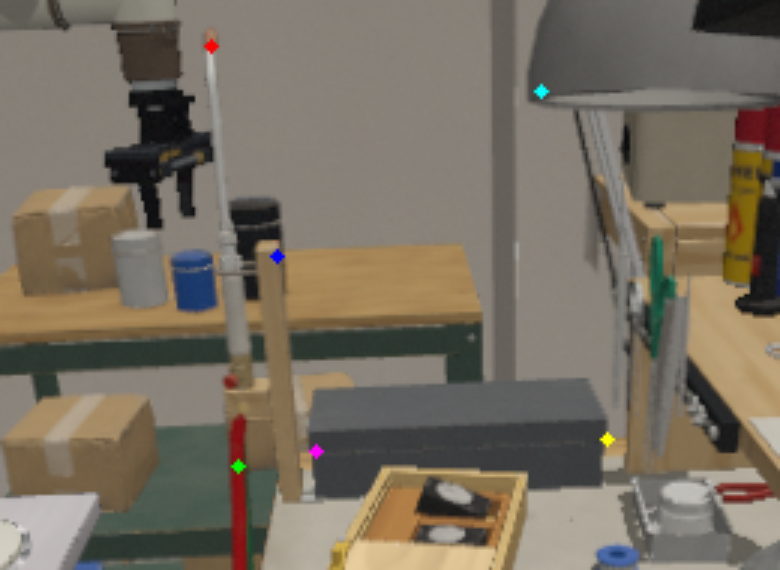

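View pics/o_t.png

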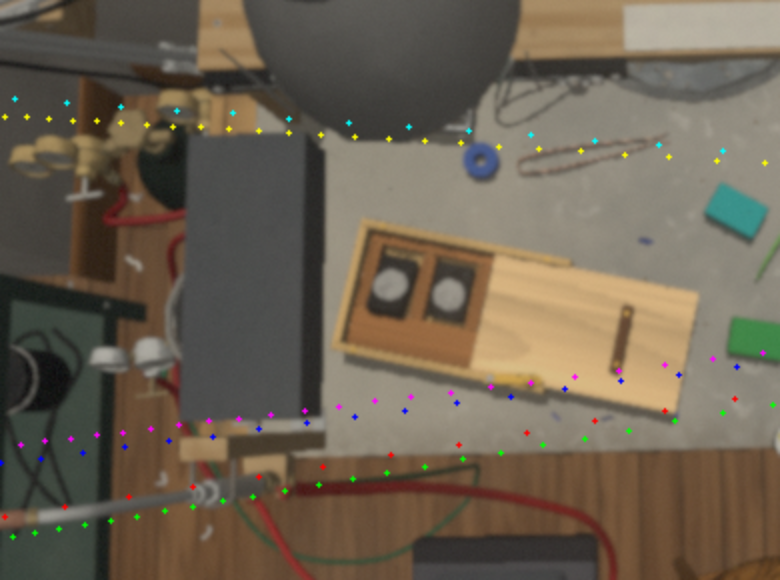

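The dark box's front-top edge meets the top view at about 5–6 cm world height. The gas torch beside its near corner (side tip (240,15), top-view tip about (2,318)) is the tall one, so I'm triangulating it.

```bash
python3 - <<'E'
from fit import *
P={n:imaging.capture(n) for n in("side","top")}
for nm,s,t in[("torch tip",(240,12),(1,318)),("torch mid bracket",(246,85),(103,306)),("torch base",(249,125),(135,297)),("post top",(261,81),(95,282.)),("box front top L",(274,138),(153,268)),("box front top R",(371.5,138),(154,127)),("box back top R",(368,127),(94,128)),("lamp low",(346,28),(195,129)),("lamp bottom",(400,35),(220,120))]:
    x,e=tri([ray(P["side"],*s),ray(P["top"],*t)]);print(nm,np.round(x,3),round(e[0],3))
e,d=ray(P["top"],195,129);print("lamp ray",[(z,np.round(e+d*(z-e[2])/d[2],3)[:2]) for z in(.3,.4,.5,.6,.7)])
e,d=ray(P["side"],400,36);print("lamp side",[(y,np.round(e+d*(y-e[1])/d[1],3)) for y in(-.1,0,.1,.2,.3)])
print(np.round(r.sense()["tcp_pos"],3))
E
```

```text
torch tip [0.341 0.179 0.482] 0.0
torch mid bracket [0.342 0.118 0.275] 0.001
torch base [0.345 0.105 0.15 ] 0.005
post top [0.388 0.131 0.282] 0.001
box front top L [0.414 0.082 0.109] 0.004
box front top R [0.738 0.092 0.092] 0.002
box back top R [0.748 0.242 0.077] 0.006
lamp low [ 0.627 -0.101  0.45 ] 0.001
lamp bottom [ 0.699 -0.144  0.426] 0.051
lamp ray [(0.3, array([ 0.669, -0.06 ])), (0.4, array([ 0.641, -0.087])), (0.5, array([ 0.612, -0.114])), (0.6, array([ 0.584, -0.141])), (0.7, array([ 0.556, -0.168]))]
lamp side [(-0.1, array([ 0.762, -0.1  ,  0.43 ])), (0, array([0.788, 0.   , 0.419])), (0.1, array([0.814, 0.1  , 0.408])), (0.2, array([0.84 , 0.2  , 0.398])), (0.3, array([0.866, 0.3  , 0.387]))]
[0.196 0.593 0.223]
```

Torch tip: (0.34, 0.18), about 0.48 m high. Lamp rim: z ≥ 0.43, from about x = 0.62 outwards. I'll lift and draw in to a radius of about 0.55, swing past the torch with the forearm above it, then come down with the gripper body radial so that it clears the box.

{"name": "apply_moves", "arguments": {"moves": [[[0,0.015,-0.038],0],[[0,0.015,-0.038],0],[[0,0.015,-0.038],0],[[0,0.015,-0.038],0],[[0,0.015,0],0]], "hand": 0}}

```text
time_s: 2.32
tcp_pos: [0.1741, 0.524, 0.3839]
ee_rot: [[0.949, -0.314, 0.005], [-0.314, -0.949, 0.016], [-0.001, -0.017, -1.0]]
wrist_force: [-0.3, -0.1, 1.7]
gripper_width: 0.708
gripper_force: 0.0
```

{"name": "apply_moves", "arguments": {"moves": [[[0.04,0.0015,0],4.17],[[0.04,0.0015,0],4.17],[[0.04,0.0015,0],4.17],[[0.04,0.0015,0],4.17],[[0.04,0.0015,0],4.17]]}}

```text
time_s: 2.73
tcp_pos: [0.3486, 0.4253, 0.3745]
ee_rot: [[0.773, -0.634, 0.0], [-0.634, -0.773, 0.0], [0.0, -0.0, -1.0]]
wrist_force: [1.0, -0.4, -0.3]
gripper_width: 0.327
gripper_force: 0.0
```

```bash
python3 - <<'E'
from h import *
print(np.round(r.sense()["joints"],1)); p=imaging.capture("side"); cv2.imwrite("pics/sw.png",cv2.resize(p["frame"][0:220,40:360],(800,550)))
E
```

```text
[ 67.6  10.8   6.1   0.  -85.3 -16.9]
```

View pics/sw.png

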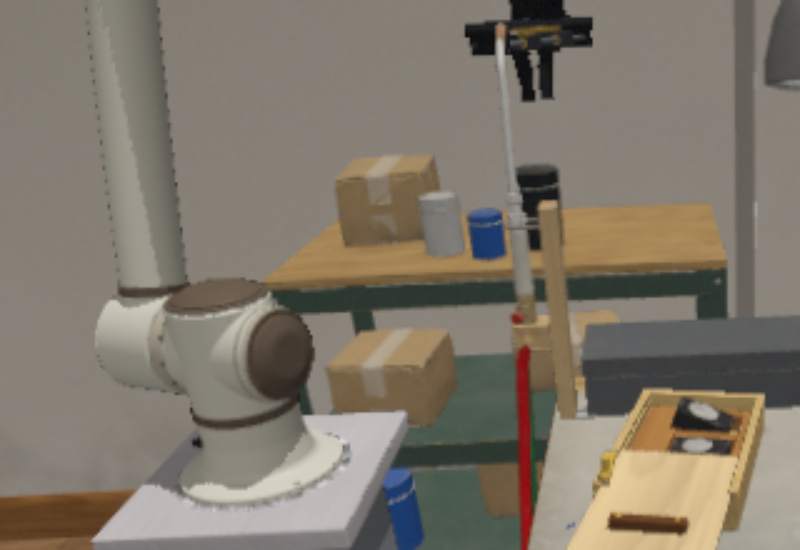

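The forearm is well above the torch and the gripper passes outside it. Continuing the swing.

{"name": "apply_moves", "arguments": {"moves": [[[0.04,0.004,0],4.3],[[0.04,0.004,0],4.3],[[0.04,0.004,0],4.3],[[0.04,0.004,0],4.3],[[0.04,0.004,0],4.3]]}}

```text
time_s: 3.2
tcp_pos: [0.4672, 0.264, 0.3744]
ee_rot: [[0.487, -0.874, 0.0], [-0.874, -0.487, -0.0], [0.0, -0.0, -1.0]]
wrist_force: [1.8, 0.4, 0.9]
gripper_width: 0.013
gripper_force: 0.0
```

{"name": "apply_moves", "arguments": {"moves": [[[0.04,0.004,0],4.3],[[0.04,0.004,0],4.3],[[0.04,0.004,0],4.3],[[0.04,0.004,0],4.3],[[0,0,0],0]]}}

```text
time_s: 3.62
tcp_pos: [0.514, 0.107, 0.3751]
ee_rot: [[0.201, -0.98, 0.0], [-0.98, -0.201, -0.001], [0.001, -0.0, -1.0]]
wrist_force: [-0.7, 0.6, -0.6]
gripper_width: 0.006
gripper_force: 0.0
```

{"name": "apply_moves", "arguments": {"moves": [[[0.028,0.009,0.03],0],[[0.028,0.009,0.03],0],[[0.028,0.009,0.03],0],[[0,0,0.02],6.1],[[0,0,0.02],6.1]]}}

```text
time_s: 4.03
tcp_pos: [0.5041, 0.0239, 0.2441]
ee_rot: [[-0.009, -1.0, -0.001], [-1.0, 0.009, -0.0], [0.0, 0.001, -1.0]]
wrist_force: [0.3, 0.1, 0.3]
gripper_width: 0.007
gripper_force: 0.0
```

{"name": "apply_moves", "arguments": {"moves": [[[0,0,0.02],6.1],[[0,0,0.02],6.2],[[0,0,0.02],0],[[0,0,0.02],0],[[0,0,0],0]]}}

```text
time_s: 4.45
tcp_pos: [0.5021, 0.025, 0.1615]
ee_rot: [[-0.215, -0.977, -0.008], [-0.977, 0.215, -0.002], [0.003, 0.008, -1.0]]
wrist_force: [-0.3, 0.3, -0.9]
gripper_width: 0.003
gripper_force: 0.0
```

```bash
cat > w.py <<'E'
from fit import *
q=np.load("q.npy")[:4]
def where():
    s=r.sense(); R=np.array(s["ee_rot"]);x=np.array(s["tcp_pos"])
    a=q[3];c=np.cos(a);n=np.sin(a); C=np.array([[c,-n,0],[n,c,0],[0,0,1]])
    print("t",round(s["time_s"],2),"case mm",np.round(C.T@(x-[q[0],q[1],q[2]])*1000,1),"yaw err",round(np.degrees(np.arctan2(*(C.T@R[:,1])[[0,1]])),2),"F",np.round(C.T@np.array(s["wrist_force"]),1)); print("tool axes in case",np.round(C.T@R,3).tolist())
    return s,C
E
python3 - <<'E'
from w import *
where()
P={n:imaging.capture(n) for n in("side","top")}
for n,p in P.items(): cv2.imwrite(f"pics/{n}1.png",p["frame"])
a=cv2.resize(P["side"]["frame"][110:240,250:360],(440,520),interpolation=2);b=cv2.resize(P["top"]["frame"][150:280,155:245],(360,520),interpolation=2)
tip=r.sense()["tcp_pos"]
print([np.round(proj(P[n],tip)) for n in P])
cv2.imwrite("pics/v1.png",np.hstack([a,b]))
E
```

```text
t 4.45 case mm [-81.  -55.7 162.8] yaw err 179.46 F [-0.3 -0.3 -0.9]
tool axes in case [[1.0, 0.009, 0.003], [0.009, -1.0, -0.008], [0.003, 0.008, -1.0]]
[array([[300., 126.]]), array([[171., 223.]])]
```

View pics/v1.png

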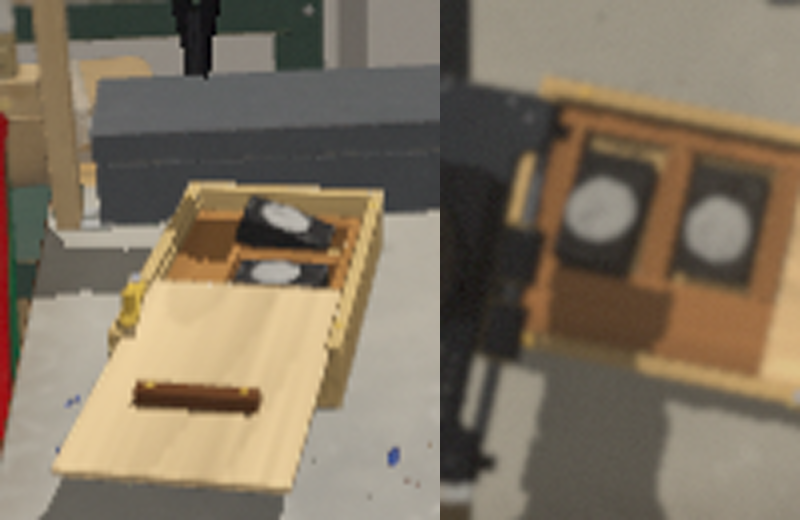

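The fingertips show at about (299,129) in the side view against a predicted (300,126), so calibration holds. They are narrower at the tip than I allowed for. Descending between the near rail and the block.

{"name": "apply_moves", "arguments": {"moves": [[[0.004,-0.004,0.03],0],[[0,0,0.03],0],[[0,0,0.03],0],[[0,0,0],0],[[0,0,0],0]]}}

```text
time_s: 4.97
tcp_pos: [0.5084, 0.0206, 0.0759]
ee_rot: [[-0.213, -0.977, -0.0], [-0.977, 0.213, -0.001], [0.001, 0.0, -1.0]]
wrist_force: [0.9, 0.3, 1.2]
gripper_width: 0.003
gripper_force: 0.0
```

```bash
python3 -c "
from w import *
where()"
```

```text
t 4.97 case mm [-78.1 -48.6  77.2] yaw err 179.38 F [-0.5  0.8  1.2]
tool axes in case [[1.0, 0.011, 0.001], [0.011, -1.0, -0.0], [0.001, 0.0, -1.0]]
```

{"name": "apply_moves", "arguments": {"moves": [[[0.002,0.004,0.005],-0.6],[[0,0,0.01],0],[[0,0,0.011],0],[[0,0,0.01],0],[[0,0,0],0]]}}

```text
time_s: 5.38
tcp_pos: [0.5038, 0.0197, 0.0399]
ee_rot: [[-0.204, -0.979, 0.001], [-0.979, 0.204, 0.0], [-0.001, -0.001, -1.0]]
wrist_force: [0.2, 0.2, 0.7]
gripper_width: 0.002
gripper_force: 0.0
```

{"name": "apply_moves", "arguments": {"moves": [[[0,-0.003,0],0],[[0,-0.003,0],0],[[0,-0.002,0],0],[[0,-0.002,0],0],[[0,0,0],0]]}}

```text
time_s: 5.8
tcp_pos: [0.5143, 0.0175, 0.0399]
ee_rot: [[-0.204, -0.979, 0.002], [-0.979, 0.204, 0.0], [-0.001, -0.002, -1.0]]
wrist_force: [-0.0, -0.0, 0.9]
gripper_width: 0.005
gripper_force: 0.0
```

```bash
python3 -c "
from w import *
where()"
```

```text
t 5.8 case mm [-76.4 -42.1  41.2] yaw err 178.83 F [ 0.  -0.   0.9]
tool axes in case [[1.0, 0.02, -0.001], [0.02, -1.0, 0.002], [-0.001, -0.002, -1.0]]
```

{"name": "apply_moves", "arguments": {"moves": [[[0,-0.002,0],1.2],[[0,-0.002,0],0],[[0,-0.0015,0],0],[[0,-0.0015,0],0],[[0,0,0],0]]}}

```text
time_s: 6.22
tcp_pos: [0.5204, 0.0159, 0.0392]
ee_rot: [[-0.225, -0.974, -0.0], [-0.974, 0.225, -0.0], [0.0, 0.0, -1.0]]
wrist_force: [0.6, -0.2, 0.3]
gripper_width: 0.004
gripper_force: 0.0
```

{"name": "apply_moves", "arguments": {"moves": [[[0,-0.0015,0],0],[[0,-0.0015,0],0],[[0,-0.0015,0],0],[[0,-0.0015,0],0],[[0,0,0],0]]}}

```text
time_s: 6.63
tcp_pos: [0.5264, 0.0146, 0.0393]
ee_rot: [[-0.224, -0.974, 0.0], [-0.974, 0.224, 0.0], [-0.0, -0.0, -1.0]]
wrist_force: [-0.1, 0.2, -0.1]
gripper_width: 0.001
gripper_force: 0.0
```

```bash
python3 -c "
from w import *
where()
p=imaging.capture('side'); cv2.imwrite('pics/s2.png',p['frame'])
"
```

```text
t 6.63 case mm [-76.2 -29.7  40.5] yaw err -179.97 F [-0.2 -0.1 -0.1]
tool axes in case [[1.0, -0.0, -0.0], [-0.0, -1.0, 0.0], [-0.0, -0.0, -1.0]]
```

{"name": "apply_moves", "arguments": {"moves": [[[0,-0.001,0],0],[[0,-0.001,0],0],[[0,-0.001,0],0],[[0,-0.001,0],0],[[0,0,0],0]]}}

```text
time_s: 7.1
tcp_pos: [0.5303, 0.0137, 0.0393]
ee_rot: [[-0.224, -0.974, 0.0], [-0.974, 0.224, 0.0], [-0.0, -0.0, -1.0]]
wrist_force: [0.0, 0.4, -0.4]
gripper_width: 0.005
gripper_force: 0.0
```

```bash
python3 -c "
from w import *
where()
P={n:imaging.capture(n) for n in('side','top')}
a=cv2.resize(P['side']['frame'][130:200,290:360],(420,420),interpolation=2);b=cv2.resize(P['top']['frame'][160:230,165:227],(372,420),interpolation=2)
c=cv2.resize(cv2.imread('pics/s2.png')[130:200,290:360],(420,420),interpolation=2)
cv2.imwrite('pics/v2.png',np.hstack([a,b]))"
```

```text
t 7.1 case mm [-76.3 -25.7  40.6] yaw err -179.97 F [-0.4 -0.1 -0.4]
tool axes in case [[1.0, -0.0, -0.0], [-0.0, -1.0, 0.0], [-0.0, -0.0, -1.0]]
```

View pics/v2.png

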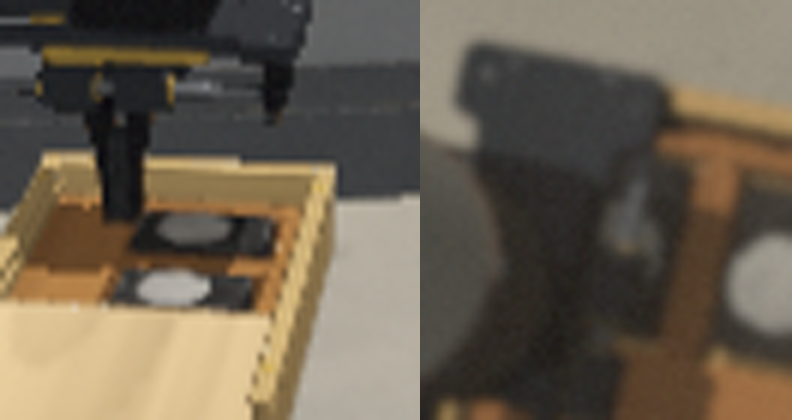

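The block now lies flat in its well: its top is level with its neighbour's and the finger stands beside it. I'll back off, lift and check numerically.

{"name": "apply_moves", "arguments": {"moves": [[[0,0.005,0],0],[[0,0,-0.02],0],[[0,0,-0.03],0],[[0.03,0,-0.03],0],[[0.04,0,0],0]]}}

```text
time_s: 7.62
tcp_pos: [0.514, -0.0514, 0.1246]
ee_rot: [[-0.218, -0.976, 0.013], [-0.976, 0.218, 0.001], [-0.003, -0.012, -1.0]]
wrist_force: [1.7, -0.7, 1.0]
gripper_width: 0.004
gripper_force: 0.0
```

{"name": "apply_moves", "arguments": {"moves": [[[0.04,-0.01,0],0],[[0.04,-0.01,0],0],[[0.04,-0.01,0],0],[[0.04,0,0],0],[[0.04,0,0],0]]}}

```text
time_s: 8.03
tcp_pos: [0.4931, -0.2561, 0.1187]
ee_rot: [[-0.224, -0.975, 0.0], [-0.975, 0.224, 0.0], [-0.0, -0.0, -1.0]]
wrist_force: [0.9, 0.6, 0.6]
gripper_width: 0.007
gripper_force: 0.0
```

{"name": "apply_moves", "arguments": {"moves": [[[0.03,0,0],0],[[0.02,0,0],0],[[0,0,0],0]]}}

```text
time_s: 8.28
tcp_pos: [0.4811, -0.3062, 0.1184]
ee_rot: [[-0.229, -0.973, -0.001], [-0.973, 0.229, -0.0], [0.0, 0.001, -1.0]]
wrist_force: [-0.2, 0.2, 0.0]
gripper_width: 0.006
gripper_force: 0.0
```

```bash
python3 - <<'E'
from w import *
where()
P={n:imaging.capture(n) for n in('side','top')}
B=np.array([(i*.022,j*.036,k) for i in(-1,1) for j in(-1,1) for k in(0,.027)])
for n,p in P.items():
    for o in models.cut_out(p,"charcoal_proud"):
        m=o["region"]; ys,xs=np.nonzero(m)
        if not(290<xs.mean()<350 or 180<xs.mean()<215): continue
        print(n,round(o["confidence"],2),m.sum(),xs.min(),xs.max(),ys.min(),ys.max(),xs.mean().round(1),ys.mean().round(1))
    h=cv2.convexHull(proj(p,T(q,B+[-.076,.02,.008])).astype(np.float32))[:,0];print(" flat hull",h.min(0),h.max(0))
    h=cv2.convexHull(proj(p,T(q,B[1::2]+[-.076,.02,.008])).astype(np.float32))[:,0];print(" top face",h.min(0),h.max(0))
    g=cv2.cvtColor(p["frame"],cv2.COLOR_BGR2HSV)
    for nm in("charcoal_proud","charcoal_seated","batten","catch_knob"):
        print(nm,[(round(o["at"][0]*640,1),round(o["at"][1]*400,1),round(o["confidence"],2)) for o in models.place_of(p,nm)][:3])
    # light disc centroids
    h=cv2.convexHull(proj(p,T(q,B[1::2]+[-.076,.018,.008])).astype(np.int32)); mm=cv2.fillConvexPoly(np.zeros((400,640),np.uint8),h,1)
    gr=cv2.cvtColor(p["frame"],cv2.COLOR_BGR2GRAY); sel=(mm>0)&(gr>110); ys,xs=np.nonzero(sel); print("disc",xs.mean(),ys.mean(),sel.sum(),"pred ctr",proj(p,T(q,(-.076,.018,.035))))
E
```

```text
t 8.28 case mm [246.5  -2.  119.6] yaw err -179.71 F [-0.2 -0.2  0. ]
tool axes in case [[1.0, -0.005, 0.0], [-0.005, -1.0, -0.001], [0.0, 0.001, -1.0]]
side 0.56 77 312 335 165 172 324.9 169.6
 flat hull [311.67688 163.96371] [336.37332 178.8225 ]
 top face [311.67688 163.96371] [336.35437 171.05663]
charcoal_proud [(322.9, 178.4, 0.62)]
charcoal_seated [(367.9, 258.5, 0.82), (299.3, 267.4, 0.8), (318.1, 182.0, 0.57)]
batten [(299.1, 208.3, 0.92)]
catch_knob [(285.0, 182.5, 0.5)]
disc 320.09090909090907 164.13636363636363 22 pred ctr [[323.53475408 167.40152468]]
 flat hull [185.22867 181.43088] [212.46494 215.42027]
 top face [185.22867 181.43088] [209.88353 214.32765]
charcoal_proud [(201.2, 199.9, 0.36)]
charcoal_seated [(377.0, 227.8, 0.76), (367.3, 166.6, 0.72)]
batten [(308.5, 228.3, 0.59)]
catch_knob [(265.0, 250.4, 0.67)]
disc 197.78907721280603 197.05084745762713 531 pred ctr [[197.38449924 198.61754429]]
```

The block region (rows 165–172) matches a flat, seated block. Now the lid: lower behind the batten.

{"name": "apply_moves", "arguments": {"moves": [[[0,-0.001,0.025],0.3],[[0,-0.001,0.025],0],[[0,0,0.016],0],[[0,0,0],0]]}}

```text
time_s: 9.22
tcp_pos: [0.482, -0.3026, 0.0492]
ee_rot: [[-0.23, -0.973, -0.007], [-0.973, 0.23, 0.003], [-0.001, 0.008, -1.0]]
wrist_force: [-1.1, 0.8, 0.0]
gripper_width: 0.001
gripper_force: 0.0
```

{"name": "apply_moves", "arguments": {"moves": [[[-0.01,0,0],0],[[-0.01,0,0],0],[[-0.01,0,0],0],[[-0.01,0,0],0],[[-0.01,0,0],0]]}}

```text
time_s: 9.63
tcp_pos: [0.497, -0.2542, 0.054]
ee_rot: [[-0.229, -0.973, 0.002], [-0.973, 0.229, -0.001], [0.0, -0.002, -1.0]]
wrist_force: [-0.1, -2.4, 0.9]
gripper_width: 0.009
gripper_force: 1.2
```

```bash
python3 - <<'E'
from w import *
where()
for n in('side','top'):
    p=imaging.capture(n)
    print([(round(o["at"][0]*640,1),round(o["at"][1]*400,1),round(o["confidence"],2)) for o in models.place_of(p,"batten")][:3],[np.round(proj(p,T(q,(.05+d,0,.058)))[0],1) for d in (.155,.145,.135,.125)])
E
```

```text
t 9.63 case mm [192.2   1.8  55.2] yaw err -179.72 F [2.4 0.5 0.9]
tool axes in case [[1.0, -0.005, 0.0], [-0.005, -1.0, 0.002], [0.0, -0.002, -1.0]]
[(300.7, 201.4, 0.8)] [array([298.1, 206.7]), array([298.9, 204.6]), array([299.8, 202.6]), array([300.6, 200.6])]
[] [array([310.5, 228.9]), array([306.3, 228.1]), array([302.1, 227.2]), array([297.8, 226.3])]
```

{"name": "apply_moves", "arguments": {"moves": [[[-0.01,0.002,0.003],0],[[-0.015,0,0],0],[[-0.015,0,0],0],[[-0.015,0,0],0],[[-0.015,0,0],0]]}}

```text
time_s: 10.25
tcp_pos: [0.5101, -0.1861, 0.0497]
ee_rot: [[-0.23, -0.973, -0.0], [-0.973, 0.23, -0.001], [0.001, 0.0, -1.0]]
wrist_force: [-0.0, -2.3, 0.8]
gripper_width: 0.003
gripper_force: 1.4
```

{"name": "apply_moves", "arguments": {"moves": [[[-0.015,0,0],0],[[-0.01,0,0],0],[[-0.007,0,0],0],[[-0.005,0,0],0],[[0,0,0],0]]}}

```text
time_s: 10.67
tcp_pos: [0.5187, -0.1497, 0.0496]
ee_rot: [[-0.229, -0.973, 0.0], [-0.973, 0.229, 0.0], [-0.0, 0.0, -1.0]]
wrist_force: [0.1, -0.3, 0.3]
gripper_width: 0.002
gripper_force: 0.0
```

```bash
python3 -c "
from w import *
where()"
```

```text
t 10.67 case mm [85.5 -0.4 50.9] yaw err -179.69 F [0.2 0.1 0.3]
tool axes in case [[1.0, -0.005, -0.0], [-0.005, -1.0, -0.0], [-0.0, 0.0, -1.0]]
```

{"name": "apply_moves", "arguments": {"moves": [[[-0.004,0,0],0],[[-0.004,0,0],0],[[-0.004,0,0],0],[[-0.003,0,0],0],[[-0.002,0,0],0]]}}

```text
time_s: 11.08
tcp_pos: [0.5223, -0.1337, 0.0496]
ee_rot: [[-0.23, -0.973, -0.001], [-0.973, 0.23, 0.0], [0.0, 0.001, -1.0]]
wrist_force: [-0.9, -2.0, -0.1]
gripper_width: 0.002
gripper_force: 1.0
```

{"name": "apply_moves", "arguments": {"moves": [[[-0.002,0,0],0],[[-0.001,0,0],0]]}}

```text
time_s: 11.25
tcp_pos: [0.5228, -0.1314, 0.0496]
ee_rot: [[-0.229, -0.973, -0.001], [-0.973, 0.229, -0.001], [0.001, 0.001, -1.0]]
wrist_force: [-0.9, -10.0, -1.0]
gripper_width: 0.004
gripper_force: 4.5
```

{"name": "apply_moves", "arguments": {"moves": [[[-0.001,0,0],0],[[-0.001,0,0],0]]}}

```text
time_s: 11.42
tcp_pos: [0.5228, -0.1312, 0.0497]
ee_rot: [[-0.229, -0.973, -0.003], [-0.973, 0.229, -0.003], [0.004, 0.002, -1.0]]
wrist_force: [-1.0, -16.0, -2.2]
gripper_width: 0.005
gripper_force: 8.2
```

```bash
python3 -c "
from w import *
where()"
```

```text
t 11.42 case mm [66.6 -0.6 50.9] yaw err -179.71 F [15.8  2.6 -2.2]
tool axes in case [[1.0, -0.005, 0.004], [-0.005, -1.0, -0.002], [0.004, 0.002, -1.0]]
```

The lid is home: the force rose to 16 N at x = 66.6 mm, against a predicted 66.5. Backing off, then locating the catch.

{"name": "apply_moves", "arguments": {"moves": [[[0.008,0,0],0],[[0.01,0,0],0],[[0,0,-0.03],0],[[0,0,-0.035],0],[[0.04,0,0],0]]}}

```text
time_s: 11.83
tcp_pos: [0.517, -0.1833, 0.1216]
ee_rot: [[-0.221, -0.975, 0.015], [-0.975, 0.221, -0.002], [-0.001, -0.015, -1.0]]
wrist_force: [2.0, -1.2, 0.7]
gripper_width: 0.009
gripper_force: 0.0
```

{"name": "apply_moves", "arguments": {"moves": [[[0.04,0.03,0],0],[[0.04,0.03,0],0],[[0,0.03,0],0],[[0,0.03,0],0],[[0,0,0],0]]}}

```text
time_s: 12.25
tcp_pos: [0.3816, -0.2242, 0.1141]
ee_rot: [[-0.233, -0.972, -0.004], [-0.972, 0.233, 0.003], [-0.002, 0.005, -1.0]]
wrist_force: [0.0, -0.0, -0.5]
gripper_width: 0.004
gripper_force: 0.0
```

```bash
python3 - <<'E'
from w import *
s,C=where()
P={n:imaging.capture(n) for n in('side','top')}
R=[]
for n,p in P.items():
    o=models.place_of(p,"catch_knob")[:2]; print(n,[(round(k["at"][0]*640,1),round(k["at"][1]*400,1),round(k["confidence"],2)) for k in o])
    if o: R.append(ray(p,o[0]["at"][0]*640,o[0]["at"][1]*400))
    b=models.place_of(p,"batten")[:1]; print([(b[0]["at"][0]*640,b[0]["at"][1]*400)] if b else b,proj(p,T(q,(.05,0,.058))))
if len(R)==2:
    x,e=tri(R);print("knob case",np.round(C.T@(x-q[:3]),4),e)
for th in(0,.1,.2,.3): print(th,*[np.round(proj(p,T(q,(.066+.046*np.cos(th),-.075+.046*np.sin(th),.073)))[0],1) for p in P.values()])
a=cv2.resize(P['side']['frame'][155:225,260:330],(420,420),interpolation=2);b=cv2.resize(P['top']['frame'][205:275,230:292],(372,420),interpolation=2)
cv2.imwrite('pics/v3.png',np.hstack([a,b]))
E
```

```text
t 12.25 case mm [ 188.9 -117.3  115.3] yaw err -179.45 F [ 0.   0.  -0.5]
tool axes in case [[1.0, -0.01, -0.002], [-0.01, -1.0, -0.005], [-0.002, 0.005, -1.0]]
side [(282.3, 185.5, 0.44)]
[(311.68, 179.68)] [[310.02284552 178.57476895]]
top [(263.7, 249.0, 0.53)]
[(242.688, 218.2)] [[245.33389219 215.57359114]]
knob case [ 0.1089 -0.0664  0.0624] [0.0007454531407712727, 0.0007454531407712964]
0 [278.4 182.4] [263.6 252.5]
0.1 [280.  182.5] [263.9 250.5]
0.2 [281.7 182.5] [264.  248.5]
0.3 [283.4 182.4] [264.  246.5]
```

View pics/v3.png

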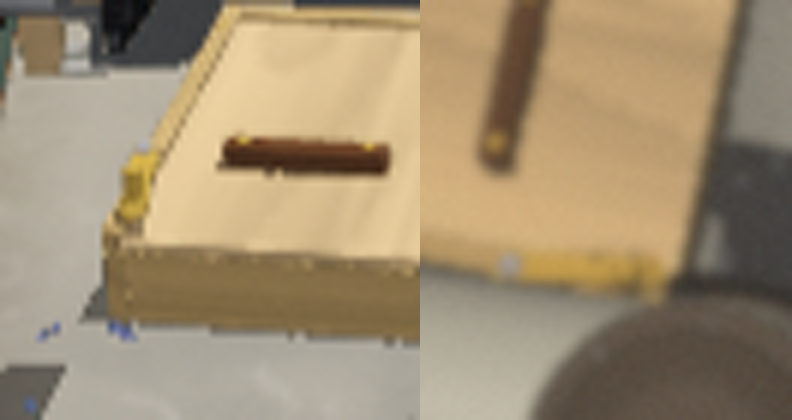

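The lid is flush with the case end and the batten is at home. The catch lies along the near rail with its knob near (266,250) in the top view, which is about (0.111, -0.070) in the case frame. I'll go down on the near side of the knob and push towards +y.

{"name": "apply_moves", "arguments": {"moves": [[[-0.04,0,0],0.5],[[-0.038,-0.008,0.01],0],[[0,-0.004,0.02],0],[[0,0,0.02],0],[[0,0,0],0]]}}

```text
time_s: 12.97
tcp_pos: [0.4165, -0.151, 0.0617]
ee_rot: [[-0.237, -0.971, -0.007], [-0.972, 0.237, 0.001], [0.001, 0.007, -1.0]]
wrist_force: [0.1, -0.5, -0.4]
gripper_width: 0.006
gripper_force: 0.0
```

```bash
python3 -c "
from w import *
where()"
```

```text
t 12.97 case mm [109.7 -99.8  62.9] yaw err -179.24 F [ 0.5  0.2 -0.4]
tool axes in case [[1.0, -0.013, 0.001], [-0.013, -1.0, -0.007], [0.001, 0.007, -1.0]]
```

{"name": "apply_moves", "arguments": {"moves": [[[0.002,-0.007,0],-0.8],[[0,-0.007,0],0],[[0,-0.006,0],0],[[-0.002,-0.007,0],0],[[-0.002,-0.006,0],0]]}}

```text
time_s: 13.38
tcp_pos: [0.4516, -0.1581, 0.0655]
ee_rot: [[-0.225, -0.974, 0.001], [-0.974, 0.225, -0.0], [-0.0, -0.001, -1.0]]
wrist_force: [-1.6, 1.5, 0.9]
gripper_width: 0.006
gripper_force: 0.7
```

{"name": "apply_moves", "arguments": {"moves": [[[-0.004,-0.006,0],0],[[-0.004,-0.005,0],0],[[-0.005,-0.004,0],0],[[-0.004,-0.003,0],0],[[0,0,0],0]]}}

```text
time_s: 13.8
tcp_pos: [0.4725, -0.1444, 0.0647]
ee_rot: [[-0.224, -0.975, 0.0], [-0.975, 0.224, 0.0], [-0.0, -0.0, -1.0]]
wrist_force: [0.0, -0.1, -1.1]
gripper_width: 0.005
gripper_force: 0.0
```

```bash
cat > k.py <<'E'
from w import *
s,C=where()
P={n:imaging.capture(n) for n in('side','top')}
R=[]
for n,p in P.items():
    o=models.place_of(p,"catch_knob")[:2]; print(n,[(round(k["at"][0]*640,1),round(k["at"][1]*400,1),round(k["confidence"],2)) for k in o])
    if o: R.append(ray(p,o[0]["at"][0]*640,o[0]["at"][1]*400))
    print([(th,np.round(proj(p,T(q,(.066+.046*np.cos(th),-.075+.046*np.sin(th),.073)))[0],1).tolist()) for th in(0,.5,.8,1.05,1.3,1.57)])
if len(R)==2:
    x,e=tri(R);print("knob case",np.round(C.T@(x-q[:3]),4),e)
E
python3 k.py
```

```text
t 13.8 case mm [ 90.8 -46.6  66. ] yaw err 179.97 F [ 0.1  0.  -1.1]
tool axes in case [[1.0, 0.001, -0.0], [0.001, -1.0, 0.0], [-0.0, -0.0, -1.0]]
side [(298.2, 181.5, 0.37)]
[(0, [278.4, 182.4]), (0.5, [286.7, 181.9]), (0.8, [291.4, 180.8]), (1.05, [294.6, 179.4]), (1.3, [297.0, 177.7]), (1.57, [298.6, 175.8])]
top [(438.9, 262.9, 0.46)]
[(0, [263.6, 252.5]), (0.5, [263.2, 242.5]), (0.8, [260.7, 237.1]), (1.05, [257.4, 233.3]), (1.3, [253.4, 230.5]), (1.57, [248.3, 228.7])]
knob case [0.4554 0.0192 0.2565] [0.047165299546632615, 0.04716529954663256]
```

The catch is past 1 rad. I'll move the fingers round to the +x side of the knob and finish by pushing towards -x.

{"name": "apply_moves", "arguments": {"moves": [[[0,0.015,0],0],[[0.015,0.005,0],0],[[0.015,0,0],0],[[0,-0.018,0],0],[[0,-0.018,0],0]]}}

```text
time_s: 14.42
tcp_pos: [0.4802, -0.1787, 0.0651]
ee_rot: [[-0.226, -0.974, 0.0], [-0.974, 0.226, -0.0], [-0.0, -0.0, -1.0]]
wrist_force: [0.9, -0.5, -0.1]
gripper_width: 0.004
gripper_force: 0.0
```

{"name": "apply_moves", "arguments": {"moves": [[[-0.006,0,0.001],0],[[-0.006,0,0],0],[[-0.006,0,0],0],[[-0.005,0,0],0],[[-0.005,0,0],0]]}}

```text
time_s: 14.83
tcp_pos: [0.4867, -0.1501, 0.0639]
ee_rot: [[-0.224, -0.975, 0.0], [-0.975, 0.224, -0.0], [0.0, -0.0, -1.0]]
wrist_force: [1.3, -0.6, -0.6]
gripper_width: 0.001
gripper_force: 0.6
```

```bash
python3 k.py
```

```text
t 14.83 case mm [ 93.1 -31.5  65.1] yaw err 179.98 F [ 0.3  1.4 -0.6]
tool axes in case [[1.0, 0.0, 0.0], [0.0, -1.0, 0.0], [0.0, -0.0, -1.0]]
side [(298.4, 181.0, 0.43)]
[(0, [278.4, 182.4]), (0.5, [286.7, 181.9]), (0.8, [291.4, 180.8]), (1.05, [294.6, 179.4]), (1.3, [297.0, 177.7]), (1.57, [298.6, 175.8])]
top []
[(0, [263.6, 252.5]), (0.5, [263.2, 242.5]), (0.8, [260.7, 237.1]), (1.05, [257.4, 233.3]), (1.3, [253.4, 230.5]), (1.57, [248.3, 228.7])]
```

{"name": "apply_moves", "arguments": {"moves": [[[-0.003,0,0],0],[[-0.003,0,0],0],[[-0.003,0,0],0],[[-0.002,0,0],0]]}}

```text
time_s: 15.37
tcp_pos: [0.49, -0.1398, 0.0639]
ee_rot: [[-0.224, -0.975, 0.001], [-0.975, 0.224, -0.0], [-0.0, -0.001, -1.0]]
wrist_force: [0.2, -0.6, -0.1]
gripper_width: 0.01
gripper_force: 0.7
```

{"name": "apply_moves", "arguments": {"moves": [[[-0.001,0,0],0],[[-0.001,0,0],0],[[-0.001,0,0],0]]}}

```text
time_s: 15.62
tcp_pos: [0.4906, -0.137, 0.0639]
ee_rot: [[-0.224, -0.975, 0.001], [-0.975, 0.224, -0.0], [-0.0, -0.001, -1.0]]
wrist_force: [1.7, -2.0, 0.8]
gripper_width: 0.008
gripper_force: 0.9
```

```bash
python3 k.py
```

```text
t 15.62 case mm [ 79.4 -30.6  65.2] yaw err -179.98 F [1.6 2.1 0.8]
tool axes in case [[1.0, -0.0, -0.0], [-0.0, -1.0, 0.001], [-0.0, -0.001, -1.0]]
side [(300.7, 178.8, 0.47)]
[(0, [278.4, 182.4]), (0.5, [286.7, 181.9]), (0.8, [291.4, 180.8]), (1.05, [294.6, 179.4]), (1.3, [297.0, 177.7]), (1.57, [298.6, 175.8])]
top []
[(0, [263.6, 252.5]), (0.5, [263.2, 242.5]), (0.8, [260.7, 237.1]), (1.05, [257.4, 233.3]), (1.3, [253.4, 230.5]), (1.57, [248.3, 228.7])]
```

Near the stop. I'll push on in small steps until the force shows it.

{"name": "apply_moves", "arguments": {"moves": [[[-0.001,0,0],0],[[-0.001,0,0],0]]}}

```text
time_s: 15.98
tcp_pos: [0.4904, -0.136, 0.0639]
ee_rot: [[-0.224, -0.975, -0.001], [-0.975, 0.224, -0.002], [0.002, 0.0, -1.0]]
wrist_force: [0.8, -10.0, -0.2]
gripper_width: 0.006
gripper_force: 4.9
```

{"name": "apply_moves", "arguments": {"moves": [[[-0.001,0,0],0],[[0,0,0],0]]}}

```text
time_s: 16.15
tcp_pos: [0.4904, -0.1359, 0.0639]
ee_rot: [[-0.224, -0.975, -0.001], [-0.975, 0.224, -0.003], [0.003, 0.001, -1.0]]
wrist_force: [1.1, -10.5, -0.3]
gripper_width: 0.005
gripper_force: 5.3
```

{"name": "apply_moves", "arguments": {"moves": [[[-0.001,0,0],0],[[0,0,0],0]]}}

```text
time_s: 16.32
tcp_pos: [0.4905, -0.1356, 0.064]
ee_rot: [[-0.224, -0.975, -0.002], [-0.975, 0.224, -0.003], [0.004, 0.001, -1.0]]
wrist_force: [1.8, -13.6, -0.4]
gripper_width: 0.005
gripper_force: 6.9
```

The stop is firm: force rose at x ≈ 78 mm and the catch moves no further. Back off straight, lift and check.

{"name": "apply_moves", "arguments": {"moves": [[[0.008,0,0],0],[[0.015,0,0],0],[[0.01,0,-0.03],0],[[0.04,0,-0.03],0],[[0.04,0.02,-0.02],0]]}}

```text
time_s: 16.73
tcp_pos: [0.4543, -0.228, 0.1377]
ee_rot: [[-0.221, -0.975, 0.003], [-0.975, 0.221, -0.001], [0.001, -0.003, -1.0]]
wrist_force: [0.8, -1.5, 0.8]
gripper_width: 0.001
gripper_force: 0.0
```

{"name": "apply_moves", "arguments": {"moves": [[[0.04,0.03,0],0],[[0.04,0.03,0],0],[[0,0.03,0],0],[[0,0,0],0],[[0,0,0],0]]}}

```text
time_s: 17.15
tcp_pos: [0.3567, -0.2739, 0.1356]
ee_rot: [[-0.226, -0.974, -0.001], [-0.974, 0.226, 0.001], [-0.001, 0.002, -1.0]]
wrist_force: [0.1, 0.8, 0.4]
gripper_width: 0.01
gripper_force: 0.0
```

```bash
python3 k.py; python3 - <<'E'
from w import *
# brass-coloured pixels around catch, top and side
for n in('side','top'):
    p=imaging.capture(n); h=cv2.cvtColor(p["frame"],cv2.COLOR_BGR2HSV)
    m=cv2.inRange(h,(20,150,90),(32,255,255)); c,l,s,ce=cv2.connectedComponentsWithStats(m)
    print(n,[(s[i].tolist(),np.round(ce[i],1).tolist()) for i in range(1,c) if s[i,4]>3 and 230<ce[i][0]<335 and 150<ce[i][1]<275])
    print(" pred pivot,tip", np.round(proj(p,T(q,[(.066,-.075,.058),(.066,-.021,.058),(.066,-.029,.073)])),1).tolist())
E
```

```text
t 17.15 case mm [ 242.9 -130.5  136.8] yaw err -179.86 F [-0.8 -0.1  0.4]
tool axes in case [[1.0, -0.002, -0.001], [-0.002, -1.0, -0.002], [-0.001, 0.002, -1.0]]
side [(299.2, 175.3, 0.67)]
[(0, [278.4, 182.4]), (0.5, [286.7, 181.9]), (0.8, [291.4, 180.8]), (1.05, [294.6, 179.4]), (1.3, [297.0, 177.7]), (1.57, [298.6, 175.8])]
top [(248.6, 228.8, 0.49)]
[(0, [263.6, 252.5]), (0.5, [263.2, 242.5]), (0.8, [260.7, 237.1]), (1.05, [257.4, 233.3]), (1.3, [253.4, 230.5]), (1.57, [248.3, 228.7])]
knob case [ 0.0667 -0.0281  0.0747] [0.0011027332921918036, 0.0011027332921918708]
side [([244, 155, 2, 4, 4], [244.2, 156.5]), ([282, 176, 23, 7, 64], [294.7, 180.3])]
 pred pivot,tip [[283.1, 179.7], [301.6, 180.7], [298.6, 175.8]]
top [([248, 226, 3, 4, 5], [248.8, 227.8]), ([246, 233, 4, 13, 24], [247.1, 238.6])]
 pred pivot,tip [[245.0, 248.6], [250.1, 225.8], [248.3, 228.7]]
```

Both views put the knob at (66.7, -28.1) mm against the expected (66, -29), so the catch is fully across. Handing in.

```bash
python3 -c "
from station import r
print(r.finish_job())"
```

```text
the job is handed in; nothing more can be done
None
```

The job is done and handed in: the raised block was pushed flat into its well, the lid slid fully home and the catch swung to its stop behind the batten, in that order, by about 17 s of the 58 s allowed.

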